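# Find the full tea caddy by feel and hold it up

## Task

One of the three look-alike closed tea caddies on the tray is full and the other two are nearly empty: heft them in the order left, middle, right, lifting each upright some 5 cm clear of the tray in the gripper and standing it back on its own cork disc, without dropping it, before you lift the next. Then hold the heaviest one up, upright and still, about 15 cm above the tray, and finish while still holding it (if the right one is the heaviest you may keep it in the gripper and just raise it), with the other two standing on their discs. Leave the teaspoon, the tea light and the coffee jar where they are.

Things in the scene. Friction and masses are not known exactly. Their poses are not given: they have to be found in the camera images.
- tray: Wooden serving tray with a low rim and a low steel bail at each end, fixed to the worktop; 170 x 380 x 22 mm, bails stick out 22 mm more. Origin: centre of its underside. Its x axis points away from the robot, its y axis along its length to the robot's left. The inner floor is 8 mm above the worktop (z = 0), the rim 22 mm.
- tin_left_center (a point): Centre (47.5 mm above underside) of the left tea caddy (+y is left): closed round steel tin, upright, diameter 58, height 95 mm; lid (top 19 mm, diameter 60) fixed. All three look the same, in a row on the tray. Two weigh 0.22 to 0.29 kg, the full one 0.47 to 0.60 kg; which one changes. Contents may shift 3 mm inside. z axis up along the tin.
- tin_mid_center (a point): Centre (47.5 mm above underside) of the middle tea caddy (+y is left): closed round steel tin, upright, diameter 58, height 95 mm; lid (top 19 mm, diameter 60) fixed. All three look the same, in a row on the tray. Two weigh 0.22 to 0.29 kg, the full one 0.47 to 0.60 kg; which one changes. Contents may shift 3 mm inside. z axis up along the tin.
- tin_right_center (a point): Centre (47.5 mm above underside) of the right tea caddy (+y is left): closed round steel tin, upright, diameter 58, height 95 mm; lid (top 19 mm, diameter 60) fixed. All three look the same, in a row on the tray. Two weigh 0.22 to 0.29 kg, the full one 0.47 to 0.60 kg; which one changes. Contents may shift 3 mm inside. z axis up along the tin.
- seat_left (a point): Place of the left caddy: centre of a thin cork disc, 84 mm in diameter, flush on the tray's inner floor, 120 mm from the next one. The caddies start within about 14 mm of it.
- seat_mid (a point): Place of the middle caddy: centre of a thin cork disc, 84 mm in diameter, flush on the tray's inner floor, 120 mm from the next one. The caddies start within about 14 mm of it.
- seat_right (a point): Place of the right caddy: centre of a thin cork disc, 84 mm in diameter, flush on the tray's inner floor, 120 mm from the next one. The caddies start within about 14 mm of it.
- teaspoon_center (a point): Steel teaspoon, 132 x 26 x 9 mm, lying on the tray in front of the caddies (bystander); point near its middle.
- tea_light_center (a point): Small round tea light, 38 mm in diameter, 17 mm tall, on the tray in front of the caddies (bystander); its centre.
- coffee_jar_center (a point): Coffee jar, 64 mm in diameter, 100 mm tall, on the worktop behind the tray (bystander); its centre.
Not all that is in view belongs to the job. What is shaped like the part that bears tin_mid_center but purple is not meant. Leave any green look-alike of the part that bears tin_left_center alone.

How it is judged:
By the outcome, as a careful person would: the job done as asked, in the order asked, and still so for the second after the job is handed in, while the arm keeps its last pose, push and grip.
It also fails if it takes over 72 s, if anything falls off the work surface, if the arm or the gripper's body presses on something with over 40 N, if the wrist force passes 120 N, or if a joint passes its speed limit or range.

## Robot

A 6-joint arm with a two-finger parallel gripper is mounted at the origin on a cart in front of the work surface, level with it; the furniture and walls round the work are solid. World frame = base frame: x ahead of the robot, y to its left, z up, the work surface at z = 0. Lengths are in m, angles in rad, forces in N, time in s.
With the tool pointing down it reaches from about 0.3 to 0.875 m from the base axis. Payload 6.4 kg.
Tool frame: the origin (TCP) lies on the centre line of the jaws, within the pads' length; the fingertips stand 11 mm ahead of it and the grasp point (between the pads) lies 8 mm behind it; x points along the fingers, y is the direction in which the jaws open and shut, and the axes are right-handed (so a half turn about x gives the same grasp; the last joint's range is limited). The gripper opens to 85 mm and grips with 20 to 120 N. Pads are 22 mm wide; open, the fingers measure 114 mm over their backs; the gripper's body (76 mm by 85 mm) begins 54 mm behind the grasp point. The pads swing forward as they close: fully open they stand 13 mm farther back than shut.
Start: joints at [-0.206, 0.181, 1.607, -0, 1.354, -0.206], TCP at [0.575, 0, 0.242] pointing down, gripper open.
Joint ranges: [-2.99, 2.99], [-0.89, 2.07], [0.3, 2.58], [-1.14, 4.28], [0, 2.63], [-3.12, 3.12]. Speed limits (rad/s): [2.57, 2.57, 3.01, 3.14, 3.14, 3.14].

## Interface

Orientations are given as a unit quaternion [w, x, y, z].
In Python, from bench import ctrl, camera, hand_in gives the robot as it stands. The module is installed in compiled form; this text tells all that it offers.
- The arm moves only by the tool drive_tool, never from a script. Its argument "increments" is a list of rows, each a list of 7 numbers: the shift along the tool's x, y, z in m, then the turn, a rotation vector about the tool's x, y, z in degrees, then the gripper's target within -1 to 1 (fully open at 1, half-way at 0, shut at -1). In form: [[dx, dy, dz, rx, ry, rz, claw], ...]. A call has 1 to 10 rows; each row shifts and turns the commanded pose from where the row before left it, along the tool's axes as they then stand; what a row does not reach is not made up. A row lasts 1/8 s, in which the tool goes at most 62.5 mm and 10.7 degrees, less where a joint would pass 70% of its speed; a pose out of reach is approached as far as the arm can. A call is refused whole if a number of a shift passes 0.0625 or a number of a turn 10.7, either way. A call with a gripper value outside its range is refused whole. The fingers move at their own pace and stop on an object; the grip force is fixed at half the most. Time passes only in rows, so rows that do not move let the fingers close. It gives the time, the measured TCP pose, the force and the opening at its end, in the units of the state.
- ctrl.get_obs(): the state, without advancing time (a new reading comes with each control period).
- camera(name): name is "scene" or "side" or "wrist"; returns a dict with "img" (420x560x3 uint8, red, green, blue), "depth" (420x560 float32, m along the optical axis (not along the pixel's ray), 0 where there is no reading), "fx", "fy", "cx", "cy" (pixels), "world_from_camera" (4x4, takes a point from camera to world coordinates); the wrist camera has in their place "hand_eye" (4x4, takes a point from camera to tool coordinates, whose origin is the TCP and whose axes are the tool frame's). Camera axes: x right, y down, z forward; pixel columns grow to the right and rows downward; lengths in m; the calibration is good to about 2 mm. A picture is of the moment at which its call begins: read the wrist's pose just before it.
- hand_in(): hands the job in, once; it reports no verdict.
The state is a dict: "time_s": time; "q": joint angles; "dq": joint speeds; "joint_efforts": joint torques, N m; "eef_pos": TCP position; "eef_rot": TCP orientation; "wrist_force": force on the tool from outside, world axes, zero at the start; "torque": the same for the moment, N m; "opening": opening from 0.0 (shut) to 1.0 (fully open).
Only numpy, scipy, OpenCV 4.12 (cv2) and the standard library are available. Lean on these libraries where they do the work, as an engineer would, in place of code of your own. Each camera call takes 0.05 s, during which the arm holds its last target.

## Working session

There is one attempt and no reset: what is moved stays moved. The work goes in short steps, Python scripts to look and compute and a tool call to move; the robot and the scene stay as the last step left them, time stands still between calls to the robot, and variables do not carry over. Pictures are saved under pics/ and viewed, and the job is handed in when it is done.

Besides the shell and the picture viewer there is one more tool, called after "Call:" by a JSON object that holds its "api" and its "payload". drive_tool: Moves the arm, as the interface text tells. Its arguments: {"type":"object","properties":{"increments":{"type":"array","items":{"type":"array","items":{"type":"number"}}}},"required":["increments"]}

```bash
mkdir -p pics; python3 - <<'E'
from bench import ctrl,camera
import cv2,numpy as np
o=ctrl.get_obs(); print(o)
for n in ["scene","side","wrist"]:
    c=camera(n); cv2.imwrite(f"pics/{n}0.png",c["img"][:,:,::-1]); np.savez(f"{n}0.npz",**c)
    print(n,c["fx"],c["cx"],c["cy"]); print(np.round(c.get("world_from_camera",c.get("hand_eye")),3))
E
```

```text
{'time_s': 0.0, 'q': array([-2.06319611e-01,  1.81510036e-01,  1.60800244e+00,  2.31262788e-05,
        1.35380614e+00, -2.06299084e-01]), 'dq': array([ 1.18751482e-03,  3.22844834e-04,  1.99631070e-03,  5.96449208e-04,
       -8.38117236e-04,  2.41464244e-05]), 'joint_efforts': array([ 3.41415571e-04, -4.44869328e+01, -3.51340663e+01, -2.51131587e-04,
        9.11703974e-03,  3.43231875e-05]), 'eef_pos': array([5.74470817e-01, 1.24090176e-04, 2.41404263e-01]), 'eef_rot': array([ 0.49947833,  0.49967893,  0.50050853, -0.50033346]), 'wrist_force': array([0.67306238, 0.60557451, 0.3230139 ]), 'torque': array([ 0.0689103 ,  0.01916204, -0.02104286]), 'opening': 1.0020514169708992}
scene 424.07948241268633 280.10520244140383 201.33839460355298
[[-0.59  -0.574  0.567  0.13 ]
 [-0.807  0.401 -0.433  0.505]
 [ 0.022 -0.714 -0.7    0.658]
 [ 0.     0.     0.     1.   ]]
side 499.7714696926301 276.0341551475074 221.91713080250787
[[ 0.999  0.003  0.054  0.544]
 [-0.047 -0.447  0.893 -0.621]
 [ 0.027 -0.895 -0.446  0.426]
 [ 0.     0.     0.     1.   ]]
wrist 296.9307316961074 283.2629777400067 205.83083118843012
[[-0.    -0.289  0.957 -0.131]
 [ 1.    -0.     0.     0.001]
 [-0.     0.957  0.289 -0.072]
 [ 0.     0.     0.     1.   ]]
```

View pics/scene0.png

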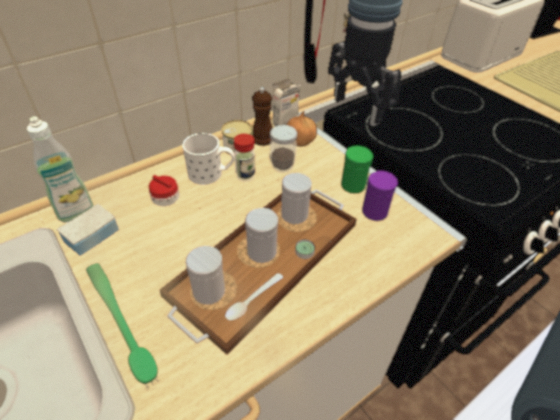

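View pics/side0.png

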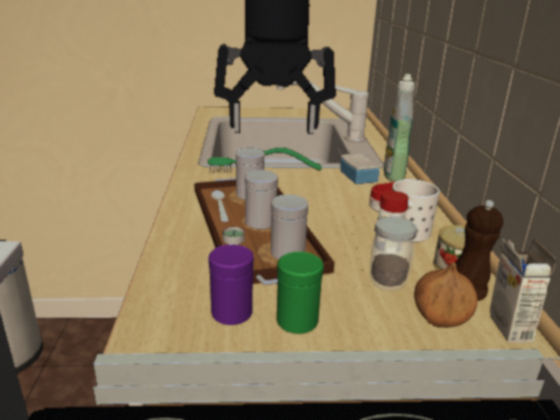

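View pics/wrist0.png

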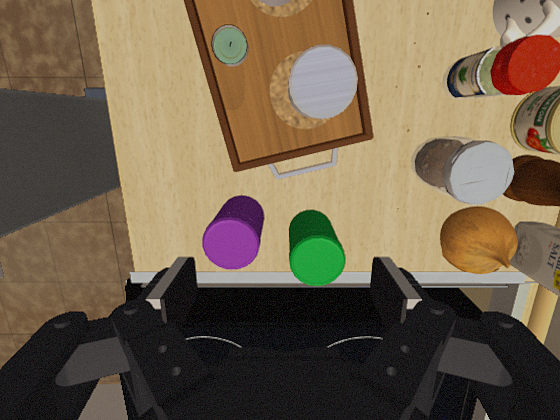

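The scene view shows the three grey tins at about (205,275), (262,236) and (296,199), standing on cork discs. The purple and green decoys are at (379,196) and (357,170), off the tray's right end. I'll measure positions using depth and planes.

```bash
cat > h.py <<'E'
import numpy as np,cv2
from scipy.spatial.transform import Rotation as R
def load(n): 
    d=np.load(n); return {k:d[k] for k in d.files}
def pts(c,T=None):
    h,w=c["depth"].shape; v,u=np.mgrid[:h,:w]; z=c["depth"]
    p=np.stack([(u-c["cx"])/c["fx"]*z,(v-c["cy"])/c["fy"]*z,z],-1)
    T=c["world_from_camera"] if T is None else T
    return p@T[:3,:3].T+T[:3,3]
def Ttool(o):
    q=o["eef_rot"]; T=np.eye(4); T[:3,:3]=R.from_quat([q[1],q[2],q[3],q[0]]).as_matrix(); T[:3,3]=o["eef_pos"]; return T
def onplane(c,uv,z,T=None):
    T=c["world_from_camera"] if T is None else T
    uv=np.atleast_2d(uv).astype(float)
    r=np.stack([(uv[:,0]-c["cx"])/c["fx"],(uv[:,1]-c["cy"])/c["fy"],np.ones(len(uv))],-1)@T[:3,:3].T
    return T[:3,3]+r*((z-T[2,3])/r[:,2])[:,None]
E
python3 - <<'E'
from h import *
for n in ["scene0.npz","side0.npz"]:
    c=load(n); P=pts(c); hsv=cv2.cvtColor(c["img"],cv2.COLOR_RGB2HSV)
    m=(P[...,2]>0.096)&(P[...,2]<0.114)&(P[...,0]>.3)&(P[...,0]<.75)&(P[...,1]>-.4)&(P[...,1]<.4)&(c["depth"]>0)
    k,l,s,ce=cv2.connectedComponentsWithStats(m.astype(np.uint8))
    for i in range(1,k):
        if s[i,4]<60: continue
        q=P[l==i]; (x,y),r=cv2.minEnclosingCircle(q[:,:2].astype(np.float32))
        print(n,"blob px",ce[i].round(),s[i,4],"circ",round(x,4),round(y,4),"r",round(r,4),"zmed",np.median(q[:,2]).round(4),"col",np.median(c["img"][l==i],axis=0))
    # tray rim: z .018-.028, brown
    H,S,V=cv2.split(hsv)
    m=(P[...,2]>0.017)&(P[...,2]<0.027)&(H<18)&(S>90)&(V<170)&(P[...,0]>.3)&(P[...,0]<.75)&(abs(P[...,1])<.4)
    m=cv2.morphologyEx(m.astype(np.uint8),cv2.MORPH_OPEN,np.ones((2,2)))
    k,l,s,_=cv2.connectedComponentsWithStats(m)
    q=P[m>0][:,:2].astype(np.float32); print(len(q),q.min(0),q.max(0)); print(cv2.minAreaRect(q))
    m=(P[...,2]>-.006)&(P[...,2]<0.03)&(H<18)&(S>90)&(V<170)&(P[...,0]>.3)&(P[...,0]<.75)&(abs(P[...,1])<.4)
    cv2.imwrite("pics/m_%s.png"%n[:5],m.astype(np.uint8)*255)
E
```

```text
scene0.npz blob px [288. 137.] 128 circ 0.7457 0.0251 r 0.0277 zmed 0.0992 col [199.  202.  191.5]
scene0.npz blob px [297. 183.] 496 circ 0.608 0.1016 r 0.0302 zmed 0.1003 col [201. 203. 195.]
scene0.npz blob px [261. 220.] 646 circ 0.5643 0.2144 r 0.0297 zmed 0.1003 col [201. 203. 196.]
scene0.npz blob px [204. 260.] 836 circ 0.5451 0.3428 r 0.0301 zmed 0.1001 col [201. 201. 192.]
1621 [0.13010804 0.01279474] [0.65906864 0.50531214]
((0.45310771465301514, 0.33200982213020325), (0.2975156307220459, 0.6700255870819092), 37.84169006347656)
side0.npz blob px [250. 153.] 304 circ 0.546 0.3399 r 0.0298 zmed 0.1022 col [148. 146. 140.]
side0.npz blob px [261. 177.] 413 circ 0.5657 0.2108 r 0.0308 zmed 0.1023 col [150. 150. 141.]
side0.npz blob px [290. 203.] 564 circ 0.6087 0.0994 r 0.0305 zmed 0.1022 col [149. 148. 140.]
side0.npz blob px [385. 227.] 250 circ 0.7482 0.0195 r 0.0276 zmed 0.1011 col [152. 154. 142.]
808 [ 0.43190664 -0.6213984 ] [0.6854849  0.39314288]
((0.5959435701370239, -0.10654747486114502), (0.2201796919107437, 1.0112630128860474), 6.507894515991211)
```

```bash
python3 - <<'E'
from h import *
from bench import ctrl
for n in ["scene0.npz","side0.npz","wrist0.npz"]:
    c=load(n); T=None
    if n[0]=="w": T=Ttool(ctrl.get_obs())@c["hand_eye"]
    P=pts(c,T)
    if n[0]!="w":
        # dark-brown rim vs light wood: by height
        m=(P[...,2]>0.015)&(P[...,2]<0.028)&(P[...,0]>.42)&(P[...,0]<.72)&(P[...,1]>0)&(P[...,1]<.43)&(c["depth"]>0)
        hsv=cv2.cvtColor(c["img"],cv2.COLOR_RGB2HSV)
        m&=(hsv[...,2]<150)&(hsv[...,1]>110)
        q=P[m][:,:2].astype(np.float32); print(n,len(q),cv2.minAreaRect(q))
        cv2.imwrite("pics/rim_%s.png"%n[:5],(m*255).astype(np.uint8))
    # colours at cork / floor samples
    # top-down orthophoto of plane z=.009
    s=0.001; xs=np.arange(.40,.74,s); ys=np.arange(.0,.46,s)
    X,Y=np.meshgrid(xs[::-1],ys[::-1],indexing="ij")
    Ti=np.linalg.inv(T if T is not None else c["world_from_camera"])
    W=np.stack([X,Y,np.full_like(X,.009)],-1)@Ti[:3,:3].T+Ti[:3,3]
    u=(W[...,0]/W[...,2]*c["fx"]+c["cx"]).astype(np.float32); v=(W[...,1]/W[...,2]*c["fy"]+c["cy"]).astype(np.float32)
    cv2.imwrite("pics/ortho_%s.png"%n[:5],cv2.remap(c["img"],u,v,cv2.INTER_LINEAR)[...,::-1])
E
python3 -c "
import cv2,numpy as np
a=cv2.imread('pics/ortho_scene.png');b=cv2.imread('pics/ortho_side0.png');cv2.imwrite('pics/or.png',cv2.resize(np.vstack([a,b]),None,fx=.85,fy=.85))
a=cv2.imread('pics/rim_scene.png');b=cv2.imread('pics/rim_side0.png');cv2.imwrite('pics/rim.png',cv2.resize(np.hstack([a,b]),None,fx=.7,fy=.7))"
```

```text
scene0.npz 1802 ((0.551041305065155, 0.21373887360095978), (0.16902530193328857, 0.378269225358963), 13.494956970214844)
side0.npz 974 ((0.5529025793075562, 0.2097109854221344), (0.16944098472595215, 0.3807537257671356), 13.549379348754883)
```

View pics/or.png

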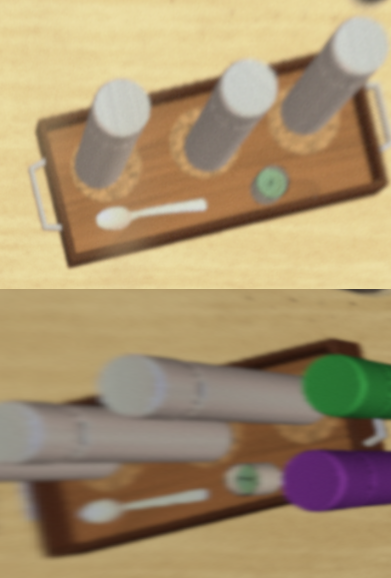

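View pics/rim.png

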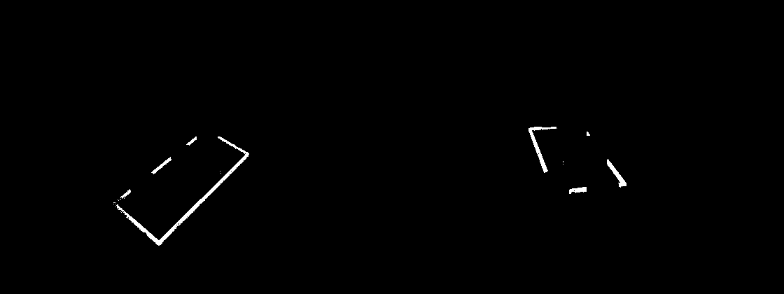

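The ortho view shows three cork discs under the tins, the spoon at (150,213) and the tea light at (270,184). The tray is 169x380 mm, which matches the spec, with a yaw of 13.5°. Next I'll fit the cork rings.

```bash
python3 - <<'E'
from h import *
from scipy.optimize import least_squares
a=np.deg2rad(13.5); ex=np.array([np.cos(a),np.sin(a)]); ey=np.array([-np.sin(a),np.cos(a)]); tc=np.array([.552,.2117])
tins=np.array([[.5455,.3415],[.565,.2127],[.6083,.1005]])
for t in tins: print("tin in tray",(t-tc)@ex,(t-tc)@ey)
c=load("scene0.npz"); P=pts(c); hsv=cv2.cvtColor(c["img"],cv2.COLOR_RGB2HSV)
Q=(P[...,:2]-tc); tx=Q@ex; ty=Q@ey
fl=(abs(P[...,2]-.009)<.006)&(abs(tx)<.078)&(abs(ty)<.183)
V=hsv[...,2]; S=hsv[...,1]
print("V pct",np.percentile(V[fl],[10,30,50,70,90]),"S",np.percentile(S[fl],[10,50,90]))
thr,_=cv2.threshold(V[fl].astype(np.uint8),0,255,cv2.THRESH_OTSU); print(thr)
m=fl&(V>thr)&(S>60)
img=c["img"].copy(); img[m]=[255,0,255]; cv2.imwrite("pics/cork.png",cv2.resize(img[150:360,140:380,::-1],None,fx=3,fy=2.8))
for s in (.12,0,-.12):
    w=m&(abs(ty-s)<.055)&(tx>-.04)
    # ring membership: maximise cork inside circle minus floor inside, coarse-to-fine grid over centre
    F=fl&(abs(ty-s)<.06)
    best=max(((np.sum(F&m&(((tx-x)**2+(ty-y)**2)<.042**2))-np.sum(F&~m&(((tx-x)**2+(ty-y)**2)<.042**2))),x,y) for x in np.arange(-.02,.04,.002) for y in np.arange(s-.015,s+.016,.003))
    x,y=best[1:]; p=tc+x*ex+y*ey; print("seat",s,best,"world",p.round(4))
E
```

```text
tin in tray 0.023980803745911567 0.12773101053268185
tin in tray 0.012874254329025605 -0.002062419809729069
tin in tray 0.028785302057612424 -0.12127050913330908
V pct [153. 165. 170. 175. 191.] S [ 94.  137.  145.2]
147.0
seat 0.12 (np.int64(869), np.float64(0.001999999999999981), np.float64(0.105)) world [0.5294 0.3143]
seat 0 (np.int64(823), np.float64(-0.02), np.float64(-0.0030000000000000027)) world [0.5333 0.2041]
seat -0.12 (np.int64(836), np.float64(-0.02), np.float64(-0.126)) world [0.562  0.0845]
```

View pics/cork.png

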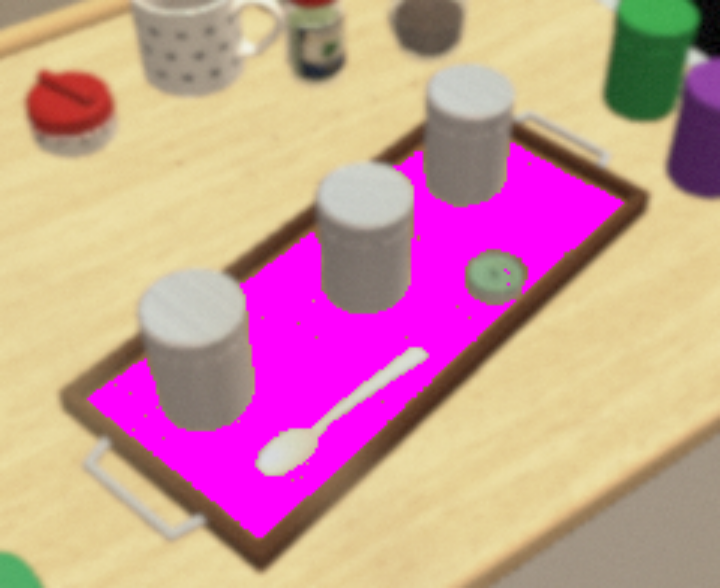

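That threshold took in the whole floor. I'll separate cork by saturation and texture instead, and keep the ring-shaped blobs.

```bash
python3 - <<'E'
from h import *
a=np.deg2rad(13.5); ex=np.array([np.cos(a),np.sin(a)]); ey=np.array([-np.sin(a),np.cos(a)]); tc=np.array([.552,.2117])
c=load("scene0.npz"); P=pts(c); lab=cv2.cvtColor(c["img"],cv2.COLOR_RGB2LAB).astype(int); G=c["img"][...,1].astype(int)
Q=onplane(c,np.stack(np.mgrid[:420,:560][::-1],-1).reshape(-1,2),.009)[:,:2].reshape(420,560,2)-tc; tx=Q@ex; ty=Q@ey
fl=(abs(P[...,2]-.009)<.006)&(abs(tx)<.076)&(abs(ty)<.182)
far=fl&(abs(abs(ty)-.06)<.01)   # plain floor
print("floor G",np.percentile(G[far],[5,50,95]))
m=(fl&(G>np.percentile(G[far&(tx>-.0)],60)+8)).astype(np.uint8)
img=c["img"].copy(); img[m>0]=[255,0,255]; cv2.imwrite("pics/cork2.png",cv2.resize(img[150:360,140:380,::-1],None,fx=3,fy=2.8))
for s in (.12,0,-.12):
    w=(m>0)&(abs(ty-s)<.056)&(tx>-.03)
    F=fl&(abs(ty-s)<.06)
    L=[]
    for x in np.arange(-.01,.04,.001):
        for y in np.arange(s-.012,s+.0121,.001):
            D=F&((tx-x)**2+(ty-y)**2<.042**2)
            L.append((2*np.sum(D&(m>0))-np.sum(D),x,y))
    L.sort(reverse=True); b=np.mean([l[1:] for l in L[:8]],axis=0); print("seat tray",b.round(4),"world",(tc+b[0]*ex+b[1]*ey).round(4))
E
```

```text
floor G [111. 120. 169.]
seat tray [0.0201 0.1209] world [0.5434 0.3339]
seat tray [0.0209 0.0019] world [0.5719 0.2184]
seat tray [ 0.0211 -0.1179] world [0.6001 0.102 ]
```

View pics/cork2.png

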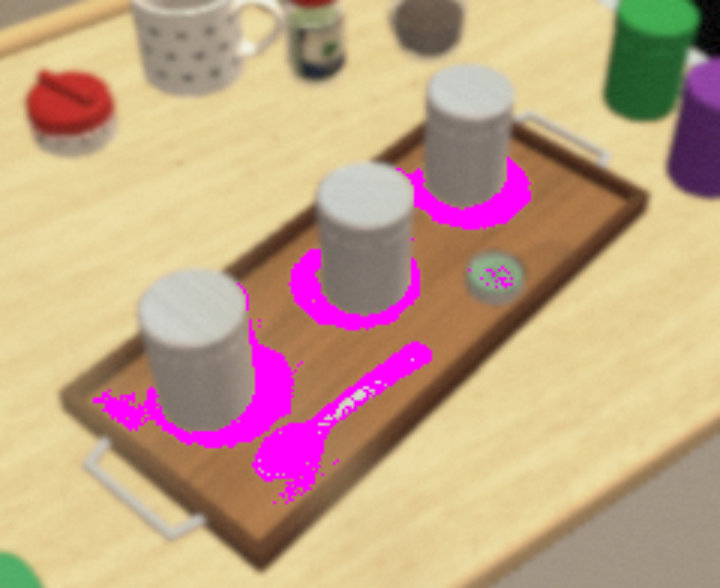

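The seats form one line at tray x = +20 mm, spaced about 119 mm apart, which fits the spec. In the world frame they are L(.5434,.3331), M(.5715,.2164) and R(.5995,.0997). The two views agree on the tin positions within 4 mm. The tool axes map to the world as x = down, y = +X and z = -Y, so I'll move above the left tin.

Call:
{"api": "drive_tool", "payload": {"increments": [[0, -0.001, -0.015, 0, 0, 0, 1], [0, -0.003, -0.03, 0, 0, 0, 1], [0, -0.003, -0.04, 0, 0, 0, 1], [0, -0.004, -0.045, 0, 0, 0, 1], [0, -0.004, -0.05, 0, 0, 0, 1], [0, -0.004, -0.05, 0, 0, 0, 1], [0, -0.004, -0.045, 0, 0, 0, 1], [0, -0.003, -0.035, 0, 0, 0, 1], [0, -0.003, -0.021, 0, 0, 0, 1], [0.0, 0, -0.01, 0, 0, 0, 1]]}}

```text
time_s: 1.4
eef_pos: [0.5454, 0.3422, 0.2421]
eef_rot: [0.5, 0.499, 0.5, -0.5]
wrist_force: [-0.6, -0.2, -0.2]
opening: 0.998
```

```bash
cat > w.py <<'E'
from h import *
from bench import ctrl,camera
import sys
o=ctrl.get_obs(); c=camera("wrist"); T=Ttool(o); TC=T@c["hand_eye"]
print("t",o["time_s"],"tcp",o["eef_pos"].round(4),"F",o["wrist_force"].round(2),"open",round(o["opening"],3)); print(T[:3,:3].round(3))
P=pts(c,TC)
m=(P[...,2]>0.095)&(P[...,2]<0.112)&(P[...,0]>.4)&(P[...,0]<.72)&(c["depth"]>0)
k,l,s,ce=cv2.connectedComponentsWithStats(m.astype(np.uint8))
for i in range(1,k):
    if s[i,4]<150: continue
    q=P[l==i]; (x,y),r=cv2.minEnclosingCircle(q[:,:2].astype(np.float32))
    print("blob px",ce[i].round(),s[i,4],"circ",round(x,4),round(y,4),"r",round(r,4),"z",np.median(q[:,2]).round(4))
cv2.imwrite("pics/%s.png"%sys.argv[1],c["img"][...,::-1])
E
python3 w.py wL
```

```text
t 1.4 tcp [0.5454 0.3422 0.2421] F [-0.64 -0.22 -0.19] open 0.998
[[-0.     1.     0.001]
 [-0.     0.001 -1.   ]
 [-1.    -0.     0.   ]]
blob px [283. 194.] 2933 circ 0.5461 0.343 r 0.0297 z 0.1006
blob px [302. 309.] 2108 circ 0.5662 0.2145 r 0.03 z 0.1007
```

View pics/wL.png

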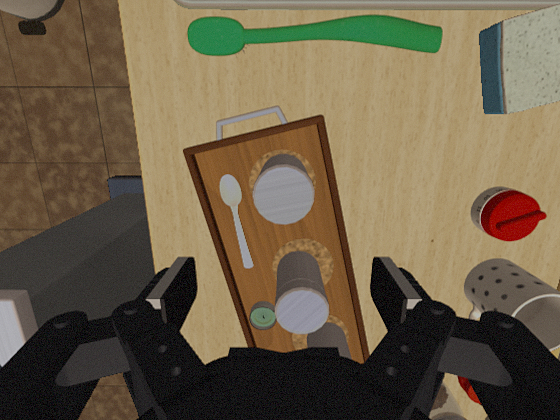

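The wrist view shows the left tin's top at (283,194), centred between the jaws. All three views agree at about (.546,.342), so I'll descend with the jaws straddling the tin.

Call:
{"api": "drive_tool", "payload": {"increments": [[0.015, 0, 0, 0, 0, 0, 1], [0.03, 0, 0, 0, 0, 0, 1], [0.035, 0, 0, 0, 0, 0, 1], [0.035, 0, 0, 0, 0, 0, 1], [0.03, 0, 0, 0, 0, 0, 1], [0.02, 0, 0, 0, 0, 0, 1], [0.012, 0, 0, 0, 0, 0, 1], [0.007, 0, 0, 0, 0, 0, 1], [0, 0, 0, 0, 0, 0, 1]]}}

```text
time_s: 2.58
eef_pos: [0.5462, 0.341, 0.0585]
eef_rot: [0.5, 0.5, 0.5, -0.5]
wrist_force: [0.6, -0.1, 0.1]
opening: 1.001
```

Call:
{"api": "drive_tool", "payload": {"increments": [[0, 0, 0, 0, 0, 0, 0.5], [0, 0, 0, 0, 0, 0, 0.4], [0, 0, 0, 0, 0, 0, 0.2], [0, 0, 0, 0, 0, 0, 0], [0, 0, 0, 0, 0, 0, -0.3], [0, 0, 0, 0, 0, 0, -1], [0, 0, 0, 0, 0, 0, -1], [0, 0, 0, 0, 0, 0, -1]]}}

```text
time_s: 3.58
eef_pos: [0.5463, 0.3415, 0.0596]
eef_rot: [0.5, 0.5, 0.5, -0.499]
wrist_force: [-2.9, -0.3, 5.3]
opening: 0.671
```

```bash
cat > s.py <<'E'
from h import *
from bench import ctrl
o=ctrl.get_obs(); print(o["time_s"],"tcp",o["eef_pos"].round(4),"F",o["wrist_force"].round(2),"M",o["torque"].round(3),"open",round(o["opening"],3),"dq",abs(o["dq"]).max().round(3),"eff",o["joint_efforts"].round(2)); print(Ttool(o)[:3,:3].round(4)[2])
E
python3 s.py
```

```text
3.575 tcp [0.5463 0.3415 0.0596] F [-2.94 -0.26  5.33] M [-0.005  0.472  0.036] open 0.671 dq 0.002 eff [-8.900e-01 -5.304e+01 -2.897e+01 -2.500e-01 -8.000e-01  1.000e-02]
[-1.0e+00  1.1e-03 -7.0e-04]
```

Gripped: the opening is 57 mm, which matches the 58 mm body. Lifting about 58 mm.

Call:
{"api": "drive_tool", "payload": {"increments": [[-0.003, 0, 0, 0, 0, 0, -1], [-0.005, 0, 0, 0, 0, 0, -1], [-0.01, 0, 0, 0, 0, 0, -1], [-0.014, 0, 0, 0, 0, 0, -1], [-0.014, 0, 0, 0, 0, 0, -1], [-0.008, 0, 0, 0, 0, 0, -1], [-0.004, 0, 0, 0, 0, 0, -1], [0, 0, 0, 0, 0, 0, -1], [0, 0, 0, 0, 0, 0, -1], [0, 0, 0, 0, 0, 0, -1]]}}

```text
time_s: 4.82
eef_pos: [0.5457, 0.3409, 0.1157]
eef_rot: [-0.5, -0.5, -0.5, 0.5]
wrist_force: [0.1, -0.8, -3.0]
opening: 0.673
```

```bash
python3 s.py; python3 - <<'E'
from h import *
from bench import camera,ctrl
for n in ["scene","side"]:
    c=camera(n); cv2.imwrite(f"pics/{n}1.png",c["img"][...,::-1])
    print(ctrl.get_obs()["wrist_force"])
E
python3 -c "
import cv2,numpy as np
cv2.imwrite('pics/c1.png',cv2.resize(np.hstack([cv2.imread('pics/scene1.png'),cv2.imread('pics/side1.png')]),None,fx=.7,fy=.7))"
```

```text
4.825 tcp [0.5457 0.3409 0.1157] F [ 0.13 -0.77 -3.03] M [-0.038  0.059  0.013] open 0.673 dq 0.003 eff [ 0.000e+00 -5.661e+01 -3.305e+01  1.000e-02  0.000e+00 -0.000e+00]
[-1.e+00 -1.e-03  4.e-04]
[-0.11835564 -0.96019969 -1.92475644]
[-0.64555543 -0.07987302 -2.47795889]
```

View pics/c1.png

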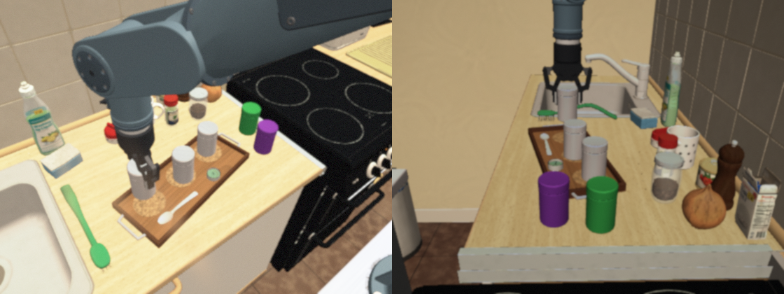

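The scene and side views show the left tin held upright at scene (145,180), clear of the tray. Fz is about −2.5 N, so roughly 0.25 kg and light. I'll lower it back, shifted a little toward its seat centre.

Call:
{"api": "drive_tool", "payload": {"increments": [[0.004, -0.001, 0.003, 0, 0, 0, -1], [0.01, -0.001, 0.003, 0, 0, 0, -1], [0.014, 0, 0.001, 0, 0, 0, -1], [0.012, 0, 0, 0, 0, 0, -1], [0.008, 0, 0, 0, 0, 0, -1], [0.004, 0, 0, 0, 0, 0, -1], [0.002, 0, 0, 0, 0, 0, -1], [0.001, 0, 0, 0, 0, 0, -1], [0.001, 0, 0, 0, 0, 0, -1], [0, 0, 0, 0, 0, 0, -1]]}}

```text
time_s: 6.18
eef_pos: [0.5441, 0.3341, 0.0605]
eef_rot: [0.5, 0.5, 0.5, -0.5]
wrist_force: [0.6, -0.2, -2.4]
opening: 0.67
```

```bash
python3 s.py
```

```text
6.175 tcp [0.5441 0.3341 0.0605] F [ 0.61 -0.16 -2.39] M [-0.025 -0.007 -0.066] open 0.67 dq 0.003 eff [-1.000e-02 -5.719e+01 -3.076e+01  0.000e+00 -2.000e-02  0.000e+00]
[-1.e+00  3.e-04 -1.e-04]
```

Not yet in contact. I'll lower in sub-millimetre steps.

Call:
{"api": "drive_tool", "payload": {"increments": [[0.0005, 0, 0, 0, 0, 0, -1], [0.0005, 0, 0, 0, 0, 0, -1], [0.0005, 0, 0, 0, 0, 0, -1], [0, 0, 0, 0, 0, 0, -1]]}}

```text
time_s: 6.68
eef_pos: [0.5441, 0.3341, 0.0596]
eef_rot: [0.5, 0.5, 0.5, -0.5]
wrist_force: [-3.2, -1.7, 6.0]
opening: 0.679
```

Contact: Fz is now +6 N. I'll open the jaws and then rise.

Call:
{"api": "drive_tool", "payload": {"increments": [[0, 0, 0, 0, 0, 0, 0.4], [0, 0, 0, 0, 0, 0, 0.5], [0, 0, 0, 0, 0, 0, 0.7], [0, 0, 0, 0, 0, 0, 1], [0, 0, 0, 0, 0, 0, 1], [0, 0, 0, 0, 0, 0, 1]]}}

```text
time_s: 7.42
eef_pos: [0.544, 0.334, 0.0588]
eef_rot: [0.5, 0.5, 0.5, -0.5]
wrist_force: [-0.1, -0.0, 0.1]
opening: 0.999
```

Call:
{"api": "drive_tool", "payload": {"increments": [[-0.005, 0, 0, 0, 0, 0, 1], [-0.015, 0, 0, 0, 0, 0, 1], [-0.03, 0, 0, 0, 0, 0, 1], [-0.04, 0, 0, 0, 0, 0, 1], [-0.04, 0, 0, 0, 0, 0, 1], [-0.03, 0, 0, 0, 0, 0, 1], [-0.02, 0, 0, 0, 0, 0, 1], [0, 0, 0, 0, 0, 0, 1]]}}

```text
time_s: 8.43
eef_pos: [0.5449, 0.3344, 0.2411]
eef_rot: [0.501, 0.501, 0.499, -0.499]
wrist_force: [0.5, -0.2, -0.8]
opening: 1.0
```

```bash
python3 w.py wL2
```

```text
t 8.425 tcp [0.5449 0.3344 0.2411] F [ 0.46 -0.18 -0.76] open 1.0
[[ 0.004  1.     0.   ]
 [ 0.001  0.    -1.   ]
 [-1.     0.004 -0.001]]
blob px [282. 194.] 2956 circ 0.5451 0.3354 r 0.03 z 0.1006
blob px [302. 304.] 2170 circ 0.5658 0.2146 r 0.0299 z 0.1006
```

View pics/wL2.png

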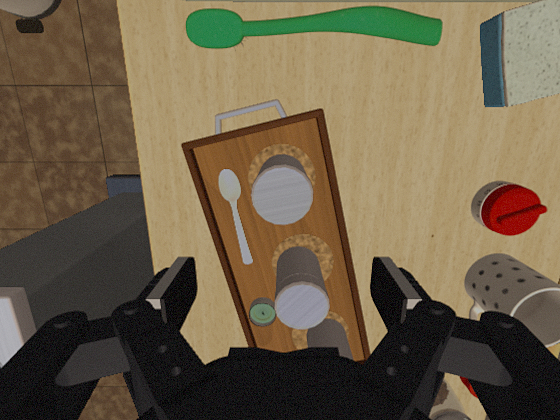

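The left tin stands at (.545,.335), within 3 mm of its seat centre. Moving to the middle tin.

Call:
{"api": "drive_tool", "payload": {"increments": [[0, 0.002, 0.01, 0, 0, 0, 1], [0, 0.004, 0.02, 0, 0, 0, 1], [0, 0.005, 0.03, 0, 0, 0, 1], [0, 0.005, 0.03, 0, 0, 0, 1], [0, 0.004, 0.02, 0, 0, 0, 1], [0, 0.001, 0.01, 0, 0, 0, 1], [0, 0, 0, 0, 0, 0, 1]]}}

```text
time_s: 9.35
eef_pos: [0.5651, 0.2135, 0.2387]
eef_rot: [-0.5, -0.5, -0.5, 0.5]
wrist_force: [0.4, -0.9, -0.1]
opening: 0.997
```

```bash
python3 w.py wM
```

```text
t 9.35 tcp [0.5651 0.2135 0.2387] F [ 0.4  -0.91 -0.1 ] open 0.997
[[-0.     1.    -0.001]
 [ 0.    -0.001 -1.   ]
 [-1.    -0.    -0.   ]]
blob px [258.  52.] 4436 circ 0.5448 0.3356 r 0.0299 z 0.1004
blob px [283. 195.] 2999 circ 0.566 0.214 r 0.0298 z 0.1006
blob px [324. 299.] 2238 circ 0.6089 0.1012 r 0.0299 z 0.1007
```

Aligned. Descending 0.180 and gripping.

Call:
{"api": "drive_tool", "payload": {"increments": [[0.015, 0, 0, 0, 0, 0, 1], [0.03, 0, 0, 0, 0, 0, 1], [0.035, 0, 0, 0, 0, 0, 1], [0.035, 0, 0, 0, 0, 0, 1], [0.03, 0, 0, 0, 0, 0, 1], [0.02, 0, 0, 0, 0, 0, 1], [0.01, 0, 0, 0, 0, 0, 1], [0.005, 0, 0, 0, 0, 0, 1], [0, 0, 0, 0, 0, 0, 1]]}}

```text
time_s: 10.52
eef_pos: [0.5655, 0.2142, 0.0593]
eef_rot: [0.5, 0.5, 0.5, -0.5]
wrist_force: [0.6, 0.7, 0.0]
opening: 0.999
```

Call:
{"api": "drive_tool", "payload": {"increments": [[0, 0, 0, 0, 0, 0, 0.5], [0, 0, 0, 0, 0, 0, 0.4], [0, 0, 0, 0, 0, 0, 0.2], [0, 0, 0, 0, 0, 0, 0], [0, 0, 0, 0, 0, 0, -0.3], [0, 0, 0, 0, 0, 0, -1], [0, 0, 0, 0, 0, 0, -1], [0, 0, 0, 0, 0, 0, -1]]}}

```text
time_s: 11.52
eef_pos: [0.5656, 0.2142, 0.06]
eef_rot: [0.5, 0.5, 0.5, -0.5]
wrist_force: [-2.3, 0.4, 6.4]
opening: 0.672
```

Call:
{"api": "drive_tool", "payload": {"increments": [[-0.003, 0, 0, 0, 0, 0, -1], [-0.005, 0, 0, 0, 0, 0, -1], [-0.01, 0, 0, 0, 0, 0, -1], [-0.014, 0, 0, 0, 0, 0, -1], [-0.014, 0, 0, 0, 0, 0, -1], [-0.008, 0, 0, 0, 0, 0, -1], [-0.004, 0, 0, 0, 0, 0, -1], [0, 0, 0, 0, 0, 0, -1], [0, 0, 0, 0, 0, 0, -1], [0, 0, 0, 0, 0, 0, -1]]}}

```text
time_s: 12.78
eef_pos: [0.5647, 0.2139, 0.1162]
eef_rot: [-0.5, -0.5, -0.5, 0.5]
wrist_force: [1.2, -0.5, -1.7]
opening: 0.674
```

```bash
python3 s.py; python3 - <<'E'
from h import *
from bench import camera,ctrl
for n in ["scene","side"]:
    c=camera(n); cv2.imwrite(f"pics/{n}2.png",c["img"][...,::-1])
    print(ctrl.get_obs()["wrist_force"])
E
python3 -c "
import cv2,numpy as np
cv2.imwrite('pics/c2.png',cv2.resize(np.hstack([cv2.imread('pics/scene2.png'),cv2.imread('pics/side2.png')]),None,fx=.7,fy=.7))"
```

```text
12.775 tcp [0.5647 0.2139 0.1162] F [ 1.22 -0.53 -1.71] M [-0.009 -0.032  0.014] open 0.674 dq 0.002 eff [  0.   -51.91 -32.2    0.     0.    -0.  ]
[-1.e+00 -1.e-03  2.e-04]
[-0.58077447  0.90103036 -2.24321424]
[ 0.04075058  0.23088536 -2.06890083]
```

View pics/c2.png

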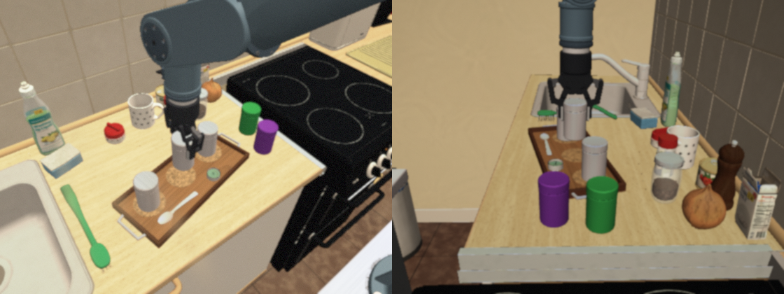

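The middle tin is held upright at side view (572,118). Fz is about −2.0 N, so it is light too. I'll lower it, shifted 5 mm toward its seat centre.

Call:
{"api": "drive_tool", "payload": {"increments": [[0.004, 0.002, 0, 0, 0, 0, -1], [0.01, 0.002, -0.001, 0, 0, 0, -1], [0.014, 0.001, -0.001, 0, 0, 0, -1], [0.012, 0, 0, 0, 0, 0, -1], [0.008, 0, 0, 0, 0, 0, -1], [0.004, 0, 0, 0, 0, 0, -1], [0.002, 0, 0, 0, 0, 0, -1], [0.001, 0, 0, 0, 0, 0, -1], [0.001, 0, 0, 0, 0, 0, -1], [0, 0, 0, 0, 0, 0, -1]]}}

```text
time_s: 14.12
eef_pos: [0.5701, 0.216, 0.061]
eef_rot: [0.5, 0.5, 0.5, -0.5]
wrist_force: [-0.1, -0.6, -2.4]
opening: 0.671
```

Call:
{"api": "drive_tool", "payload": {"increments": [[0.0005, 0, 0, 0, 0, 0, -1], [0.0005, 0, 0, 0, 0, 0, -1], [0, 0, 0, 0, 0, 0, -1], [0, 0, 0, 0, 0, 0, -1]]}}

```text
time_s: 14.62
eef_pos: [0.5701, 0.216, 0.06]
eef_rot: [0.5, 0.5, 0.5, -0.5]
wrist_force: [-0.9, -0.2, 0.9]
opening: 0.669
```

Touching. Another half millimetre, then open and rise.

Call:
{"api": "drive_tool", "payload": {"increments": [[0.0004, 0, 0, 0, 0, 0, -1], [0, 0, 0, 0, 0, 0, -1], [0, 0, 0, 0, 0, 0, 0.4], [0, 0, 0, 0, 0, 0, 0.5], [0, 0, 0, 0, 0, 0, 0.7], [0, 0, 0, 0, 0, 0, 1], [0, 0, 0, 0, 0, 0, 1], [0, 0, 0, 0, 0, 0, 1]]}}

```text
time_s: 15.62
eef_pos: [0.57, 0.216, 0.0594]
eef_rot: [-0.5, -0.5, -0.5, 0.5]
wrist_force: [0.3, -0.4, -0.2]
opening: 1.001
```

Call:
{"api": "drive_tool", "payload": {"increments": [[-0.005, 0, 0, 0, 0, 0, 1], [-0.015, 0, 0, 0, 0, 0, 1], [-0.03, 0, 0, 0, 0, 0, 1], [-0.04, 0, 0, 0, 0, 0, 1], [-0.04, 0, 0, 0, 0, 0, 1], [-0.03, 0, 0, 0, 0, 0, 1], [-0.02, 0, 0, 0, 0, 0, 1], [0, 0, 0, 0, 0, 0, 1]]}}

```text
time_s: 16.62
eef_pos: [0.5709, 0.2162, 0.2416]
eef_rot: [0.501, 0.501, 0.499, -0.499]
wrist_force: [-0.4, 0.3, -0.5]
opening: 0.997
```

```bash
python3 w.py wM2
```

```text
t 16.625 tcp [0.5709 0.2162 0.2416] F [-0.44  0.29 -0.46] open 0.997
[[ 0.004  1.     0.   ]
 [ 0.001  0.    -1.   ]
 [-1.     0.004 -0.001]]
blob px [251.  57.] 4305 circ 0.5451 0.3355 r 0.0299 z 0.1004
blob px [282. 195.] 2937 circ 0.5711 0.2158 r 0.03 z 0.1006
blob px [318. 299.] 2183 circ 0.6086 0.1015 r 0.0301 z 0.1007
```

View pics/wM2.png

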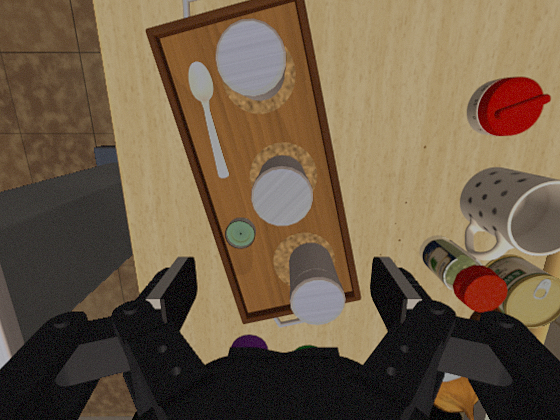

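The middle tin stands at (.571,.216), on its seat centre, and the left tin is unchanged. Now the right tin at (.6085,.1008).

Call:
{"api": "drive_tool", "payload": {"increments": [[0, 0.003, 0.01, 0, 0, 0, 1], [0, 0.007, 0.02, 0, 0, 0, 1], [0, 0.009, 0.027, 0, 0, 0, 1], [0, 0.009, 0.027, 0, 0, 0, 1], [0, 0.007, 0.02, 0, 0, 0, 1], [0, 0.003, 0.01, 0, 0, 0, 1], [0, 0.0005, 0.0015, 0, 0, 0, 1], [0, 0, 0, 0, 0, 0, 1]]}}

```text
time_s: 17.68
eef_pos: [0.6083, 0.101, 0.2393]
eef_rot: [0.5, 0.5, 0.5, -0.5]
wrist_force: [-0.2, 0.6, 0.4]
opening: 0.999
```

```bash
python3 w.py wR
```

```text
t 17.675 tcp [0.6083 0.101  0.2393] F [-0.21  0.62  0.38] open 0.999
[[-0.  1.  0.]
 [ 0.  0. -1.]
 [-1. -0. -0.]]
blob px [238.  62.] 4313 circ 0.5711 0.2158 r 0.0297 z 0.1005
blob px [283. 196.] 2962 circ 0.6088 0.1007 r 0.0298 z 0.1006
```

Call:
{"api": "drive_tool", "payload": {"increments": [[0.015, 0, 0, 0, 0, 0, 1], [0.03, 0, 0, 0, 0, 0, 1], [0.035, 0, 0, 0, 0, 0, 1], [0.035, 0, 0, 0, 0, 0, 1], [0.03, 0, 0, 0, 0, 0, 1], [0.02, 0, 0, 0, 0, 0, 1], [0.01, 0, 0, 0, 0, 0, 1], [0.005, 0, 0, 0, 0, 0, 1], [0, 0, 0, 0, 0, 0, 1]]}}

```text
time_s: 18.85
eef_pos: [0.609, 0.1006, 0.0599]
eef_rot: [0.5, 0.5, 0.5, -0.5]
wrist_force: [0.3, -0.4, -0.2]
opening: 1.0
```

Call:
{"api": "drive_tool", "payload": {"increments": [[0, 0, 0, 0, 0, 0, 0.5], [0, 0, 0, 0, 0, 0, 0.4], [0, 0, 0, 0, 0, 0, 0.2], [0, 0, 0, 0, 0, 0, 0], [0, 0, 0, 0, 0, 0, -0.3], [0, 0, 0, 0, 0, 0, -1], [0, 0, 0, 0, 0, 0, -1], [0, 0, 0, 0, 0, 0, -1], [0, 0, 0, 0, 0, 0, -1]]}}

```text
time_s: 19.98
eef_pos: [0.6082, 0.1005, 0.0604]
eef_rot: [0.5, 0.5, 0.5, -0.5]
wrist_force: [-5.8, 0.3, 6.6]
opening: 0.676
```

Call:
{"api": "drive_tool", "payload": {"increments": [[-0.003, 0, 0, 0, 0, 0, -1], [-0.005, 0, 0, 0, 0, 0, -1], [-0.01, 0, 0, 0, 0, 0, -1], [-0.014, 0, 0, 0, 0, 0, -1], [-0.014, 0, 0, 0, 0, 0, -1], [-0.008, 0, 0, 0, 0, 0, -1], [-0.004, 0, 0, 0, 0, 0, -1], [0, 0, 0, 0, 0, 0, -1], [0, 0, 0, 0, 0, 0, -1], [0, 0, 0, 0, 0, 0, -1]]}}

```text
time_s: 21.22
eef_pos: [0.6081, 0.1005, 0.1168]
eef_rot: [0.5, 0.5, 0.5, -0.5]
wrist_force: [0.1, 0.2, -5.1]
opening: 0.671
```

```bash
python3 s.py; python3 - <<'E'
from h import *
from bench import camera,ctrl
for n in ["scene","side"]:
    c=camera(n); cv2.imwrite(f"pics/{n}3.png",c["img"][...,::-1])
    print(ctrl.get_obs()["wrist_force"])
E
python3 -c "
import cv2,numpy as np
cv2.imwrite('pics/c3.png',cv2.resize(np.hstack([cv2.imread('pics/scene3.png'),cv2.imread('pics/side3.png')]),None,fx=.7,fy=.7))"
```

```text
21.225 tcp [0.6081 0.1005 0.1168] F [ 0.15  0.24 -5.05] M [-0.014 -0.038  0.042] open 0.671 dq 0.001 eff [ 1.000e-02 -5.501e+01 -3.365e+01  0.000e+00  1.000e-02  0.000e+00]
[-1.    -0.001 -0.   ]
[ 0.45679557  0.72412357 -5.30323122]
[-0.22922323  0.29169311 -4.97160364]
```

View pics/c3.png

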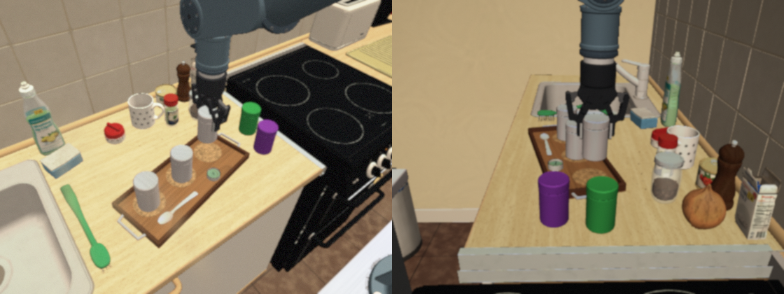

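The right tin is held upright at side view (594,135). Fz is about −5.1 N, so about 0.52 kg, which makes it the full one. I'll keep the grip and raise it 95 mm, to about 15 cm above the tray.

Call:
{"api": "drive_tool", "payload": {"increments": [[-0.005, 0, 0, 0, 0, 0, -1], [-0.012, 0, 0, 0, 0, 0, -1], [-0.018, 0, 0, 0, 0, 0, -1], [-0.02, 0, 0, 0, 0, 0, -1], [-0.018, 0, 0, 0, 0, 0, -1], [-0.012, 0, 0, 0, 0, 0, -1], [-0.007, 0, 0, 0, 0, 0, -1], [-0.003, 0, 0, 0, 0, 0, -1], [0, 0, 0, 0, 0, 0, -1], [0, 0, 0, 0, 0, 0, -1]]}}

```text
time_s: 22.58
eef_pos: [0.6081, 0.1005, 0.2116]
eef_rot: [-0.5, -0.5, -0.5, 0.5]
wrist_force: [0.5, 0.5, -5.5]
opening: 0.674
```

Call:
{"api": "drive_tool", "payload": {"increments": [[0, 0, 0, 0, 0, 0, -1], [0, 0, 0, 0, 0, 0, -1], [0, 0, 0, 0, 0, 0, -1], [0, 0, 0, 0, 0, 0, -1]]}}

```text
time_s: 23.08
eef_pos: [0.6085, 0.1005, 0.2124]
eef_rot: [0.5, 0.5, 0.5, -0.5]
wrist_force: [-0.8, 1.0, -5.2]
opening: 0.672
```

```bash
python3 s.py; python3 - <<'E'
from h import *
from bench import camera,ctrl
for n in ["scene","side"]:
    c=camera(n); cv2.imwrite(f"pics/{n}4.png",c["img"][...,::-1]); P=pts(c)
    m=(P[...,2]>0.096)&(P[...,2]<0.114)&(P[...,0]>.45)&(P[...,0]<.68)&(P[...,1]>.05)&(P[...,1]<.42)&(c["depth"]>0)
    k,l,s,ce=cv2.connectedComponentsWithStats(m.astype(np.uint8))
    for i in range(1,k):
        if s[i,4]>60:
            q=P[l==i]; print(n,"top",cv2.minEnclosingCircle(q[:,:2].astype(np.float32)),np.median(q[:,2]))
    m=(np.hypot(P[...,0]-.608,P[...,1]-.1005)<.034)&(P[...,2]>.12)&(P[...,2]<.19)
    print(n,"held underside z",np.percentile(P[m][:,2],1) if m.sum() else None,m.sum())
    a=load(n+"0.npz")["img"].astype(int); d=abs(a-c["img"]).max(-1)
    cv2.imwrite(f"pics/d{n}.png",(d>60).astype(np.uint8)*255)
    print(ctrl.get_obs()["wrist_force"])
E
python3 -c "
import cv2,numpy as np
cv2.imwrite('pics/c4.png',cv2.resize(np.vstack([np.hstack([cv2.imread('pics/scene4.png'),cv2.imread('pics/side4.png')]),np.hstack([cv2.imread('pics/dscene.png'),cv2.imread('pics/dside.png')])]),None,fx=.7,fy=.7))"
```

```text
23.075 tcp [0.6085 0.1005 0.2124] F [-0.75  0.96 -5.19] M [ 0.024  0.    -0.004] open 0.672 dq 0.002 eff [ -0.   -52.88 -37.01   0.     0.    -0.  ]
[-1.  0.  0.]
scene top ((0.5706798434257507, 0.2171344757080078), 0.030877582728862762) 0.10019666297223428
scene top ((0.5437242984771729, 0.33643242716789246), 0.030010662972927094) 0.10022637491657327
scene held underside z 0.1601755658486837 401
[-0.26338215  0.60833039 -5.12764245]
side top ((0.5458846092224121, 0.33259472250938416), 0.030880196020007133) 0.10233559876770815
side top ((0.5707226991653442, 0.21304380893707275), 0.03025403805077076) 0.102272896943577
side held underside z 0.16121723080751532 681
[ 0.40343613  0.38329666 -5.00902677]
```

View pics/c4.png

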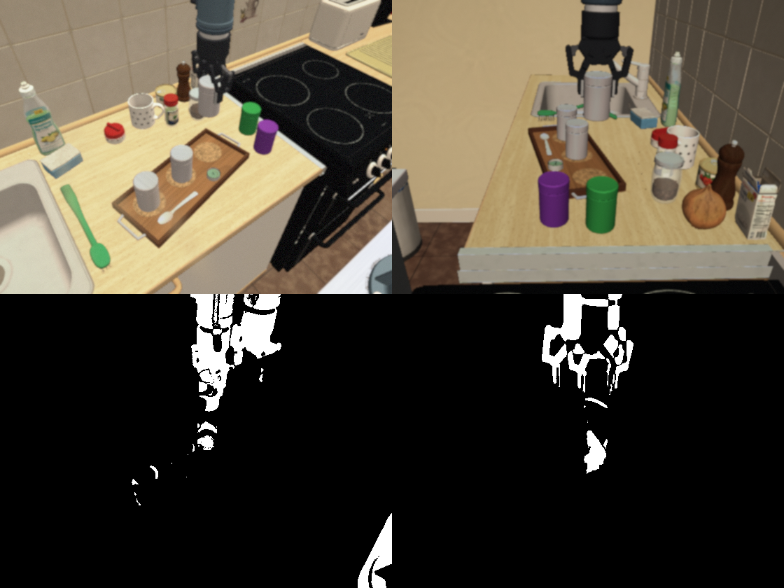

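The right tin is held upright and still, its underside about 152 mm above the tray floor. The left and middle tins stand on their discs, and the difference images show no change at the spoon, tea light, jar or decoys. Handing in.

```bash
python3 -c "
from bench import hand_in; print(hand_in())"
```

```text
the job is handed in; nothing more can be done
None
```

I hefted the three caddies in the order left, middle, right. The right one is the full one, so I kept it in the gripper, raised it to about 15 cm and handed the job in at about 23 s.

| Caddy | Weight (from wrist force) | Where it ended up |
|---|---|---|
| Left | about 0.25 kg | on its disc, within about 3 mm of the centre |
| Middle | about 0.21 kg | on its disc, within about 3 mm of the centre |
| Right | about 0.52 kg | in the gripper, upright and still |

- **Hefting:** each tin was lifted about 56 mm clear. I set the left and middle ones down to light contact before opening the jaws.
- **Final hold:** both fixed cameras put the held tin's underside at z ≈ 0.160 m, about 152 mm above the tray floor. The wrist force stayed near −5.1 N and the opening at 57 mm, so the grip was not slipping.
- **Bystanders:** comparing before and after pictures, the teaspoon, tea light, coffee jar and the coloured look-alikes had not moved.
- **Disagreements:** the side and scene cameras differed by 2–4 mm in y, and I used values between them or the wrist camera's. Single weight readings varied by about 0.5 N, well below the 2.5 N gap between the light tins and the full one. No final check failed.

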